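# Load the setting arbor into the tool presetter and bring up its gauge

### The job

Take the plain ground setting arbor out of the wooden tool block and seat its tapered shank fully home in the spindle of the bench tool presetter, with the drive slot down over the spindle's two dogs: feel for the slot with a light hand and never force it. Then slide the dial gauge up to the arbor until the arbor has pushed its plunger in by about 3 mm, and let go, leaving the collet chuck standing in the block.

Things in the scene. Friction and masses are not known exactly. Their poses are not given: they have to be found in the camera images.
- setting_arbor: Setting arbor: bright steel, 0.75 kg, upright in a hole of the tool block. Origin: on its axis at the underside of its drive flange (58 mm across, 21 mm thick), z up. Below: tapered shank, 31 mm across at the flange, 25 mm at 46 mm down; stud to 58 mm down. Across the flange's underside runs a drive slot, 15 mm wide, 9 mm deep, along the arbor's x axis, open at both rims; half a turn is the same.
- arbor_grip (a point): The place to grip the setting arbor, on its axis 68 mm above its origin: a plain smooth cylinder 36 mm across that stands from 21 to 101 mm above the origin. It turns with the arbor.
- collet_chuck: Bystander: a collet chuck with the same shank and flange, 0.7 kg, dark, slotted round nut 43 mm across, a 12 mm router bit on top to 99 mm above its origin (underside of its flange). It stands in the block 90 mm from the arbor; which of the two is nearer the robot varies.
- tool_block: Wooden tool block, fixed, 272 x 82 x 72 mm; origin at the centre of its underside, x along its length, away from the robot. Three holes, 35 mm across, 64 mm deep, at x = -90, 0, +90 mm; the last is empty.
- presetter: Bench tool presetter, fixed: grey base 300 x 110 x 18 mm, round spindle housing 100 mm across. Origin: on the spindle axis at the base's underside; x points along the gauge rail, away from the spindle. Its steel spindle turns stiffly (0.32 N m friction); an arbor pressed on the dogs with over 20 N drags it round. Not measured: the dogs' line starts 0.15 to 1.45 rad anticlockwise of x from above.
- seat (a point): Centre of the spindle's nose face (72 mm across), 90 mm above the table. Tapered bore, 32 mm at the mouth, 0.5 mm play round the shank. Two dogs stand 8 mm up from the face, facing each other, 12 mm wide, 18.5 to 28.5 mm from the axis. They enter the slot only when lined up within about 3 degrees; else the flange rides on them, 8 mm high. Home, the arbor's origin is at this point.
- gauge (a joint): Position of the gauge carriage on its rail, m: 0 far end, growing to 0.085 towards the spindle. It stays where it is left (4 N friction). With the arbor home the plunger first touches the arbor at 0.070.
- gauge_knob (a point): Middle of the knurled upright knob on the gauge carriage, by which it is slid: 20 mm across, 30 mm high, top 130 mm above the table, on a thinner stem. It moves along the presetter's -x (towards the spindle) as gauge grows. The dial (47 mm across, its axis 62 mm nearer the spindle) reaches 149 mm above the table.
- plunger (a joint): How far the dial gauge's plunger is pushed in, m: 0 free, 0.010 fully in; sprung with about 1 N. It points along the presetter's -x at the arbor, 125 mm above the table; the needle makes one turn for 10 mm.
There are look-alikes about, which are no part of the job. Leave any pink look-alike of the setting_arbor alone.

How it is judged:
On the way, in this order (a step that is already met when the one before it is completed fails the run):
1. the arbor is fully home in the spindle, its slot over the dogs, and the plunger not yet touched (z of setting_arbor in the frame of seat below 0.002 m and horizontal distance between setting_arbor and seat below 0.003 m and angle between setting_arbor's own z axis and vertical below 0.05 rad and value of joint plunger below 0.001 m), for 0.2 s.
2. the gauge plunger is pushed in by 1.5 to 5 mm (value of joint plunger between 0.0015 and 0.005 m), for 0.2 s.
At the end, for the whole second after the job is handed in: The arbor stands released and at rest in the spindle, flange down on the nose face (within 2 mm; axis within 3 mm), which needs the slot over the dogs; the plunger is pushed in by 1.5 to 5 mm; the collet chuck still stands in its hole (moved under 20 mm) (all of step 2 and z of setting_arbor in the frame of seat between -0.002 and 0.002 m and horizontal distance between setting_arbor and seat below 0.003 m and angle between setting_arbor's own z axis and vertical below 0.05 rad and linear speed of setting_arbor below 0.02 m/s and contact force between setting_arbor and the fingers below 0.1 N and distance of collet_chuck from where it was at the start of the episode below 0.02 m and angle between collet_chuck's own z axis and vertical below 0.1 rad); the robot touches nothing.
It fails at once if the arbor is forced against the spindle or dogs with more than 50 N (contact force between setting_arbor and presetter above 50 N).
It fails at once if the gauge is driven in until its plunger nearly bottoms (more than 9 mm) (value of joint plunger above 0.009 m).
It fails at once if the collet chuck is knocked over or out of its hole (distance of collet_chuck from where it was at the start of the episode above 0.03 m or angle between collet_chuck's own z axis and vertical above 0.3 rad).
It also fails if it takes over 72 s, if anything falls off the work surface, if the arm or the gripper's body presses on something with over 40 N, if the wrist force passes 120 N, or if a joint passes its speed limit or range.

### The arm

A 6-joint arm with a two-finger parallel gripper is mounted at the origin on the work surface; the furniture and walls round the work are solid. World frame = base frame: x ahead of the robot, y to its left, z up, the work surface at z = 0. Lengths are in m, angles in rad, forces in N, time in s.
With the tool pointing down it reaches from about 0.35 to 0.975 m from the base axis. Payload 17.4 kg.
Tool frame: the origin (TCP) lies at the very end of the fingers, on their centre line; the grasp point (between the pads) lies 19 mm behind it; z points along the fingers, y is the line along which they close (so a half turn about z gives the same grasp; the last joint's range is limited). The gripper opens to 85 mm and grips with 20 to 120 N. Pads are 22 mm wide; open, the fingers measure 114 mm over their backs; the gripper's body (76 mm by 85 mm) begins 54 mm behind the grasp point. The pads swing forward as they close: fully open they stand 13 mm farther back than shut.
Start: joints at [1.294, 0.116, 1.442, -0, 1.584, -0.038], TCP at [0.16, 0.656, 0.208] pointing down, gripper open.
Joint ranges: [-2.83, 2.83], [-0.83, 2.19], [0.07, 2.5], [-1.14, 4.28], [0.01, 3], [-2.97, 2.97]. Speed limits (rad/s): [1.89, 1.89, 2.22, 3.14, 3.14, 3.14].

### API

Orientations are given as a rotation vector (axis times angle).
In Python, from bench import * gives the robot as it stands.
- The arm moves only by the shell command python3 -m pendant 'ROWS'. ROWS is JSON, a list of rows, each an object with "angular": the turn, a rotation vector about the world's x, y, z in degrees, a list of three; "travel": the shift along the world's x, y, z in cm, a list of three; "grip": the opening, from -1 (shut) to 1 (fully open). A call has 1 to 12 rows; each row is the pose to reach, as a shift and turn from the pose commanded when the call began; what a row does not reach only later rows make up. A row lasts 1/8 s, in which the tool goes at most 62.5 mm and 10.7 degrees, less where a joint would pass 70% of its speed; a pose out of reach is approached as far as the arm can. A call with a gripper value outside its range is refused whole. The fingers move at their own pace and stop on an object; the grip force is fixed at half the most. Time passes only in rows, so rows that repeat a pose let the fingers close. It gives the time, the measured TCP pose, the force, the opening and the grip force at its end, in the units of the state.
- observe(): the state, without advancing time (a new reading comes with each control period).
- snapshot(name): name is "scene" or "top" or "wrist"; returns a dict with "pixels" (480x640x3 uint8, red, green, blue), "fx", "fy", "cx", "cy" (pixels), "camera_from_world" (4x4, takes a point from world to camera coordinates). Camera axes: x right, y down, z forward; pixel columns grow to the right and rows downward; lengths in m; the calibration is good to about 2 mm. A picture is of the moment at which its call begins. There is no depth.
- hand_in(): hands the job in; it is judged then, once.
The state is a dict: "time_s": time; "qpos": joint angles; "qd": joint speeds; "effort": joint torques, N m; "position": TCP position; "tool_rot": TCP orientation; "contact_force": force on the tool from outside, world axes, zero at the start; "moment": the same for the moment, N m; "opening": finger opening in m; "gripper_force": force on a finger pad.
Only numpy, scipy, OpenCV 4.12 (cv2) and the standard library are available. Lean on these libraries where they do the work, as an engineer would, in place of code of your own. Each camera call takes 0.05 s, during which the arm holds its last target. There are 200 camera calls.

## Working session

There is one attempt and no reset: what is moved stays moved. The work goes in short steps, Python scripts to look and compute and a shell command to move; the robot and the scene stay as the last step left them, time stands still between calls to the robot, and variables do not carry over. Pictures are saved under pics/ and viewed, at most 10 in all, crops included, and the job is handed in when it is done.

```bash
ls; mkdir -p pics; cat > h.py <<'E'
from bench import *
import numpy as np, cv2
def snap(n,f=None):
    s=snapshot(n)
    if f: cv2.imwrite('pics/'+f,s['pixels'][:,:,::-1])
    return s
def ray(s,u,v,z):
    T=np.array(s['camera_from_world']);R=T[:3,:3];c=-R.T@T[:3,3]
    d=R.T@np.array([(u-s['cx'])/s['fx'],(v-s['cy'])/s['fy'],1]);return c+d*(z-c[2])/d[2]
def proj(s,p):
    T=np.array(s['camera_from_world']);q=T[:3,:3]@np.array(p)+T[:3,3];return s['fx']*q[0]/q[2]+s['cx'],s['fy']*q[1]/q[2]+s['cy']
E
python3 - <<'E'
from h import *
np.set_printoptions(precision=4,suppress=True)
for n in("scene","top","wrist"):
    s=snap(n,n+'0.png');T=np.array(s['camera_from_world']);print(n,s['fx'],s['cx'],-T[:3,:3].T@T[:3,3],T[2,:3])
    np.savez('pics/'+n+'0.npz',**s)
print(observe())
E
```

```text
pics
scene 491.7266668135436 324.1924120125632 [-0.0937 -0.8631  0.8105] [ 0.4191  0.6895 -0.5907]
top 540.3863412394714 317.3335760529407 [ 0.197  -0.0898  1.6117] [ 0.152   0.0124 -0.9883]
wrist 410.3696203257172 315.82779912824805 [0.081  0.6762 0.3732] [ 0.3076 -0.0752 -0.9485]
{'time_s': 0.15, 'qpos': array([ 1.2942,  0.1164,  1.4421,  0.    ,  1.584 , -0.0378]), 'qd': array([-0.0001, -0.0009, -0.0034,  0.0015, -0.0032,  0.0002]), 'effort': array([ -0.    , -73.2525, -63.2842,  -0.0001,   0.005 ,  -0.    ]), 'position': array([0.1596, 0.6557, 0.207 ]), 'tool_rot': array([-0.3742, -3.1191,  0.0014]), 'contact_force': array([0.2165, 0.4808, 0.558 ]), 'moment': array([-0.0115, -0.0075,  0.03  ]), 'gripper_force': 0.0, 'opening': 0.0853901132801714}
```

View pics/top0.png

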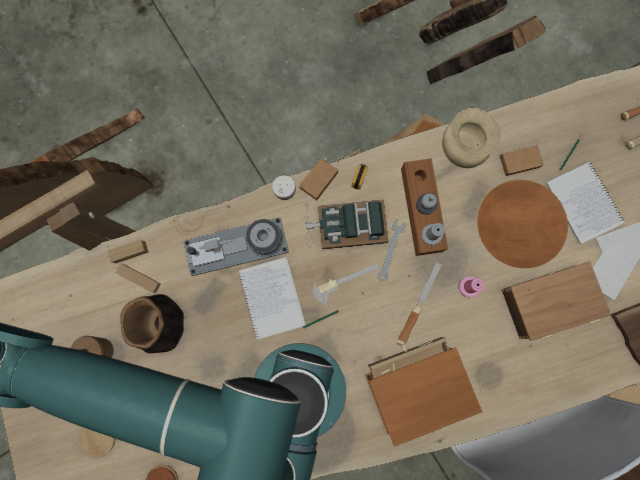

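View pics/scene0.png

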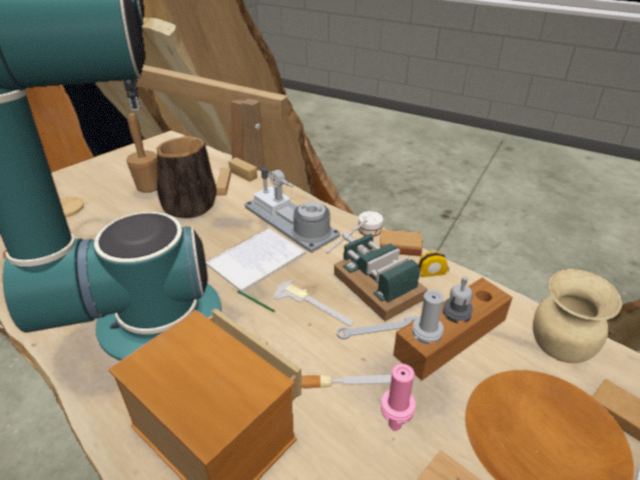

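Top view: the arbor is the bright post at about (432,233), nearer the robot. The chuck is at (427,203) and the empty hole at (420,173). The presetter spindle is at (264,237), with its rail to the left and the gauge near (207,250). The pink look-alike is at (471,287). I'll enlarge next.

```bash
python3 - <<'E'
import cv2,numpy as np
t=cv2.imread('pics/top0.png');s=cv2.imread('pics/scene0.png')
a=cv2.resize(t[200:290,175:295],None,fx=3.33,fy=3.33,interpolation=3)   # 400x300
b=cv2.resize(t[150:260,390:460],(255,400),interpolation=3)
c=cv2.resize(s[155:255,235:345],(385,350),interpolation=3)
d=cv2.resize(s[265:375,390:520],(390,330),interpolation=3)
im=np.zeros((600,800,3),np.uint8)
im[:300,:400]=a[:300,:400]; im[:300,400:600]=cv2.resize(t[150:260,390:463],(200,300),interpolation=3)
im[300:600,:330]=cv2.resize(c,(330,300)); im[300:600,400:754]=cv2.resize(d,(354,300))
cv2.imwrite('pics/c1.png',im)
E
```

```text
(no output)
```

View pics/c1.png

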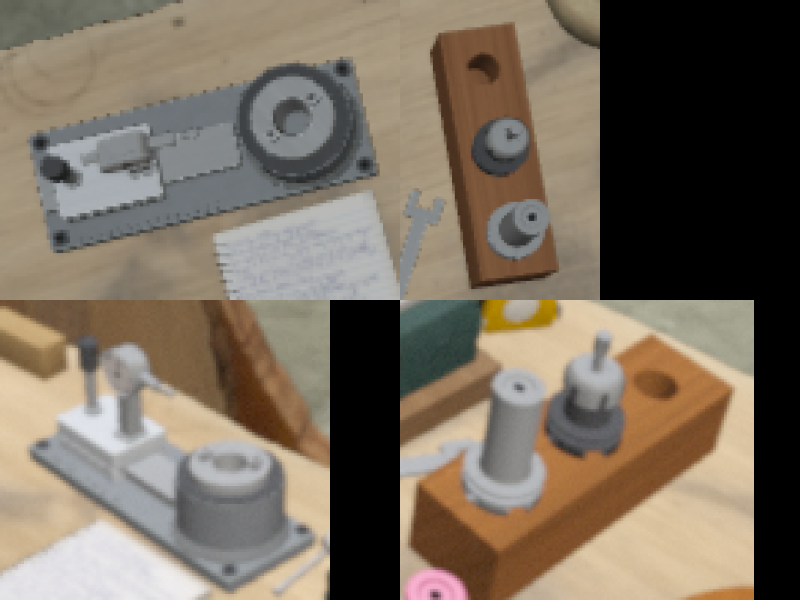

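The crop shows the nose-face dogs at crop (315,98) and (273,136), the arbor top at (532,217), and a slot opening in the arbor flange at (515,515). Now to compute positions.

```bash
python3 - <<'E'
from h import *
np.set_printoptions(precision=4,suppress=True)
L=lambda n:dict(np.load(f'pics/{n}0.npz'))
t,s,w=L('top'),L('scene'),L('wrist')
ct=lambda x,y:(175+x/3.33,200+y/3.33)
cb=lambda x,y:(390+(x-400)*73/200,150+y*110/300)
cs=lambda x,y:(235+x/3,155+(y-300)/3)
cd=lambda x,y:(390+(x-400)*130/354,265+(y-300)*110/300)
print('arbor top',ray(t,*cb(532,217),.173),ray(s,*cd(518,384),.173))
print('flange',ray(t,*cb(519,231),.093),'hole',ray(t,*cb(484,69),.072))
print('slot open scene z.075',ray(s,*cd(517,514),.076))
print('seat',ray(t,*ct(294,117),.09),ray(s,*cs(230,462),.09))
d1,d2=ray(t,*ct(315,98),.098),ray(t,*ct(273,136),.098);print('dogs',d1,d2,np.degrees(np.arctan2(*(d1-d2)[[1,0]])))
print('knob',ray(t,*ct(52,162),.130),ray(s,*cs(89,343),.13))
c=[ray(t,*ct(*p),.018) for p in((40,142),(61,238),(343,69),(365,165))];print('base corners',*c)
x=(c[0]-c[2])+(c[1]-c[3]);print('rail dir deg',np.degrees(np.arctan2(x[1],x[0])))
E
```

```text
arbor top [ 0.4326 -0.3975  0.173 ] [ 0.4311 -0.3943  0.173 ]
flange [ 0.4314 -0.4003  0.093 ] hole [ 0.6116 -0.3783  0.072 ]
slot open scene z.075 [ 0.4213 -0.4243  0.076 ]
seat [0.4462 0.0833 0.09  ] [0.4437 0.0858 0.09  ]
dogs [0.4607 0.0642 0.098 ] [0.429  0.1006 0.098 ] -48.92659871117282
knob [0.4081 0.2814 0.13  ] [0.4006 0.2779 0.13  ]
base corners [0.4425 0.3204 0.018 ] [0.3554 0.301  0.018 ] [0.5004 0.0466 0.018 ] [0.4124 0.0285 0.018 ]
rail dir deg 101.87181320655522
```

```bash
python3 -m pendant '[{"travel":[0,0,6],"angular":[0,0,0],"grip":1},{"travel":[28.5,-57,6],"angular":[0,0,0],"grip":1},{"travel":[28.5,-57,6],"angular":[0,0,0],"grip":1},{"travel":[28.5,-57,6],"angular":[0,0,0],"grip":1},{"travel":[28.5,-57,6],"angular":[0,0,0],"grip":1},{"travel":[28.5,-57,6],"angular":[0,0,0],"grip":1},{"travel":[28.5,-57,6],"angular":[0,0,0],"grip":1},{"travel":[28.5,-57,6],"angular":[0,0,0],"grip":1},{"travel":[28.5,-57,6],"angular":[0,0,0],"grip":1},{"travel":[28.5,-57,6],"angular":[0,0,0],"grip":1},{"travel":[28.5,-57,6],"angular":[0,0,0],"grip":1},{"travel":[28.5,-57,3],"angular":[0,0,0],"grip":1}]'
python3 - <<'E'
from h import *
s=snap('wrist','w1.png');np.savez('pics/w1.npz',**s);print(observe()['position'],observe()['tool_rot'])
E
```

```text
time_s: 1.65
position: [0.4462, 0.0828, 0.2387]
tool_rot: [0.38, 3.116, 0.0]
contact_force: [-0.5, 0.4, -1.0]
opening: 0.0854
gripper_force: 0.0
[0.44493657 0.08296151 0.23331753] [-3.79416948e-01 -3.11548631e+00  2.12829735e-03]
```

View pics/w1.png

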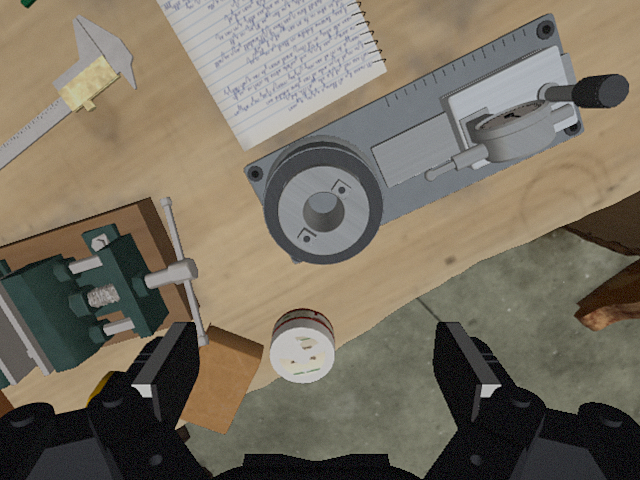

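The wrist view shows the nose face at about (322,211), dogs near (342,188) and (305,237), the gauge knob top at (605,91), and the plunger tip at (430,176).

```bash
python3 - <<'E'
from h import *
np.set_printoptions(precision=4,suppress=True)
s=dict(np.load('pics/w1.npz'))
im=s['pixels'][:,:,::-1].copy();g=cv2.cvtColor(im,6)
cv2.imwrite('pics/c2.png',cv2.resize(im[160:265,265:385],(685,600),interpolation=2))
m=((g>95)*255).astype(np.uint8);m=cv2.morphologyEx(m,cv2.MORPH_CLOSE,np.ones((5,5)))
n,l,st,c=cv2.connectedComponentsWithStats(m)
cs,_=cv2.findContours(m,cv2.RETR_CCOMP,cv2.CHAIN_APPROX_NONE)
for k in cs:
    if len(k)>60:
        e=cv2.fitEllipse(k)
        if abs(e[0][0]-322)<12 and abs(e[0][1]-211)<12: print(e, ray(s,*e[0],.09), e[1][0]/s['fx']*.31)
E
```

```text
((323.25006103515625, 209.97332763671875), (88.4479751586914, 90.98751068115234), 85.55116271972656) [0.4448 0.0907 0.09  ] 0.06681506364294588
((328.4324035644531, 217.96417236328125), (23.808456420898438, 39.92478942871094), 53.781089782714844) [0.4522 0.0932 0.09  ] 0.0179853018471991
((322.0201110839844, 202.2877197265625), (515.0433349609375, 666.9983520507812), 92.96637725830078) [0.4386 0.0913 0.09  ] 0.3890722556683487
((322.86572265625, 206.1257781982422), (116.85051727294922, 120.07359313964844), 76.86174774169922) [0.4418 0.0912 0.09  ] 0.08827081382355481
```

View pics/c2.png

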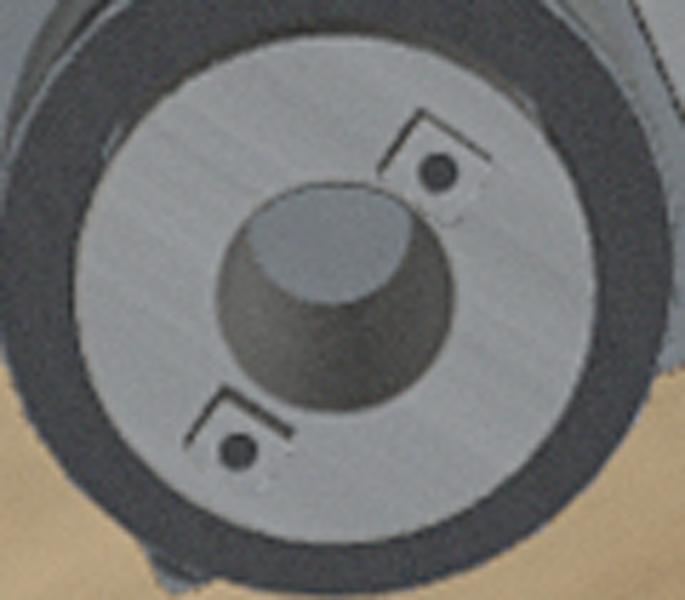

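```bash
cat >> h.py <<'E'
def ell(s,th,u,v,tol,z,lo=0,hi=999):
    g=cv2.cvtColor(s['pixels'],cv2.COLOR_RGB2GRAY);m=((g>th)*255).astype(np.uint8)
    cs,_=cv2.findContours(m,cv2.RETR_CCOMP,cv2.CHAIN_APPROX_NONE)
    for k in cs:
        if len(k)<20: continue
        e=cv2.fitEllipse(cv2.convexHull(k)) if len(cv2.convexHull(k))>5 else None
        if e and np.hypot(e[0][0]-u,e[0][1]-v)<tol and lo<e[1][1]<hi: print(th,np.round(e[0],1),np.round(e[1],1),ray(s,*e[0],z)[:2].round(4))
E
python3 - <<'E'
from h import *
np.set_printoptions(precision=4,suppress=True)
w=snap('wrist');np.savez('pics/w2.npz',**w);t=dict(np.load('pics/top0.npz'));o=observe();print(o['position'],o['tool_rot'])
T=w['camera_from_world'];print(-T[:3,:3].T@T[:3,3])
print('w')
for th in(80,95,110): ell(w,th,322,210,14,.09,70,130)
print('t')
for th in(90,105,120,135): ell(t,th,264,236,8,.09,10,40)
p=lambda x,y:(265+x/5.708,160+y/5.714)
w1=dict(np.load('pics/w1.npz'));d1,d2=ray(w1,*p(438,172),.098),ray(w1,*p(238,452),.098)
print(d1,d2,(d1+d2)/2,np.degrees(np.arctan2(*(d1-d2)[[1,0]])))
E
```

```text
[0.4442 0.0844 0.2347] [-0.378  -3.1146  0.0018]
[0.3668 0.1038 0.3998]
w
80 [324.  213.8] [91.2 94.3] [0.4445 0.0908]
80 [323.7 210.4] [118.9 121.6] [0.4418 0.0913]
95 [324.  214.2] [90.4 93.2] [0.4447 0.0908]
110 [324.  214.5] [89.5 92.3] [0.445  0.0907]
t
90 [262.2 234.7] [24.8 25.6] [0.4476 0.0864]
90 [261.5 234.2] [10.6 12.3] [0.449  0.0884]
105 [262.2 234.7] [24.2 25.2] [0.4475 0.0863]
105 [261.7 234.1] [11.1 13.1] [0.4494 0.0878]
120 [262.2 234.6] [23.8 24.4] [0.4478 0.0863]
120 [262.1 234.5] [12.9 13.6] [0.4482 0.0866]
135 [262.2 234.9] [22.7 23.7] [0.447  0.0863]
[0.4312 0.1083 0.098 ] [0.4626 0.0729 0.098 ] [0.4469 0.0906 0.098 ] 131.5803677759293
```

```bash
python3 -m pendant '[{"travel":[-1.3,-48,2],"angular":[0,0,0],"grip":1},{"travel":[-1.3,-48,2],"angular":[0,0,0],"grip":1},{"travel":[-1.3,-48,2],"angular":[0,0,0],"grip":1},{"travel":[-1.3,-48,2],"angular":[0,0,0],"grip":1},{"travel":[-1.3,-48,2],"angular":[0,0,0],"grip":1},{"travel":[-1.3,-48,2],"angular":[0,0,0],"grip":1},{"travel":[-1.3,-48,2],"angular":[0,0,0],"grip":1},{"travel":[-1.3,-48,2],"angular":[0,0,0],"grip":1},{"travel":[-1.3,-48,2],"angular":[0,0,0],"grip":1},{"travel":[-1.3,-48,2],"angular":[0,0,0],"grip":1},{"travel":[-1.3,-48,2],"angular":[0,0,0],"grip":1}]'
python3 - <<'E'
from h import *
s=snap('wrist','w3.png');np.savez('pics/w3.npz',**s);o=observe();print(o['position'],o['tool_rot'],o['qpos'])
c=snap('scene','s3.png');np.savez('pics/s3.npz',**c)
im=s['pixels'][:,:,::-1];cc=c['pixels'][:,:,::-1]
o=np.zeros((480,800,3),np.uint8);o[:,:480]=im[:,80:560];o[:330,480:]=cv2.resize(cc[290:390,380:477],(320,330),interpolation=2);cv2.imwrite('pics/c3.png',o)
E
```

```text
time_s: 3.12
position: [0.4322, -0.3928, 0.2582]
tool_rot: [0.372, 3.119, -0.0]
contact_force: [-0.0, -0.5, 0.7]
opening: 0.0854
gripper_force: 0.0
[ 0.43214316 -0.39294062  0.25818119] [ 3.71722761e-01  3.11893042e+00 -5.35600527e-04] [-7.81643001e-01 -9.11721691e-02  1.56955417e+00  9.40292799e-05
  1.66253667e+00 -2.11518425e+00]
```

View pics/c3.png

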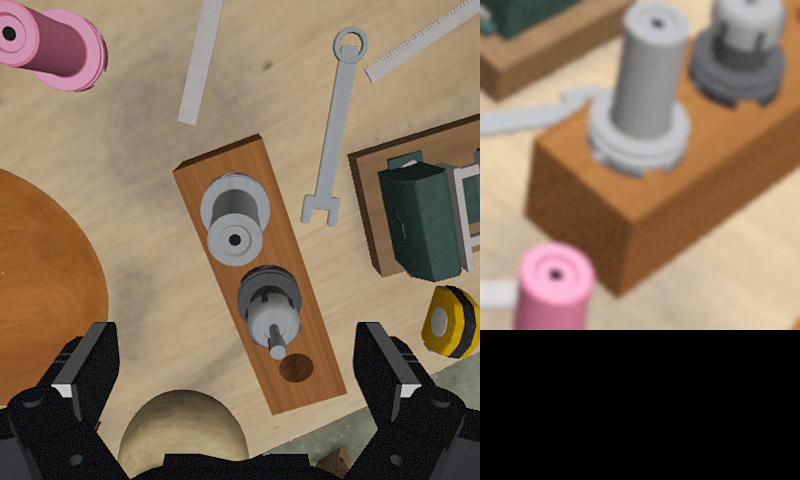

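Wrist view (crop offset +80): the arbor top is at about (315,240) and its flange at (315,203). The chuck's nut is at about (350,322). Scene crop: one slot opening shows at about (607,165), which is px (418,340).

```bash
python3 - <<'E'
from h import *
w=dict(np.load('pics/w3.npz'));c=dict(np.load('pics/s3.npz'));t=dict(np.load('pics/top0.npz'))
for th in(100,120,140,160): ell(w,th,315,241,6,.173,8,90)
for th in(100,120,140,160): ell(w,th,315,206,8,.093,40,90)
print('top')
for th in(100,120,140,160): ell(t,th,438,229,6,.173,3,30)
print('scene')
for th in(100,120,140,160): ell(c,th,433,297,6,.173,3,60)
im=c['pixels'][:,:,::-1]
cv2.imwrite('pics/c4.png',cv2.resize(im[315:350,405:460],(800,509),interpolation=2))
E
```

```text
100 [314.5 239.5] [13.1 13.3] [ 0.4326 -0.3925]
120 [314.3 239.6] [13.5 13.8] [ 0.4326 -0.3926]
140 [314.7 239.4] [51.7 54. ] [ 0.4326 -0.3923]
140 [314.3 239.7] [14.3 14.8] [ 0.4327 -0.3926]
140 [315.1 240.3] [34.2 34.6] [ 0.4332 -0.3922]
140 [314.8 209.2] [68.4 68.7] [ 0.4322 -0.3923]
top
120 [433.5 232.6] [15.6 18.2] [ 0.4247 -0.3844]
scene
```

View pics/c4.png

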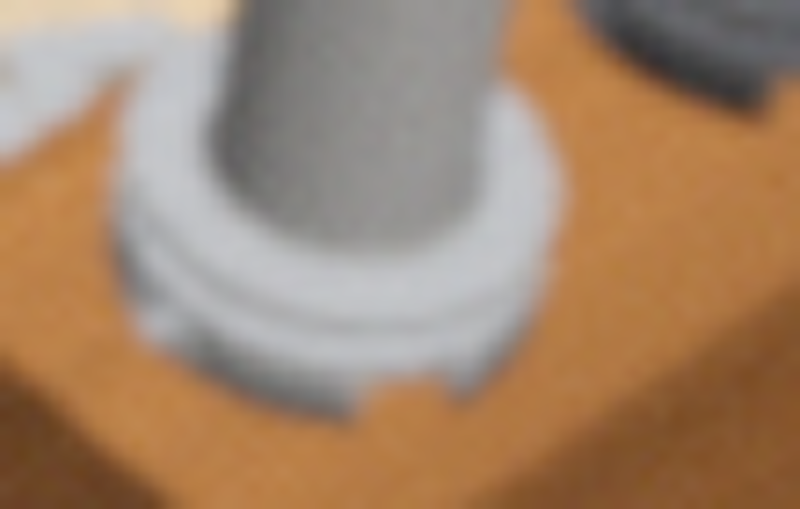

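The notch's bottom corners are at crop (352,415) and (458,400), which is px (429.2,343.5) and (436.5,342.5).

```bash
python3 - <<'E'
from h import *
c=dict(np.load('pics/s3.npz'))
a,b=ray(c,429.2,343.5,.072),ray(c,436.5,342.5,.072);print(a,b,np.hypot(*(a-b)[:2]))
print('perp to chord',np.degrees(np.arctan2(*(b-a)[[1,0]]))+90)
for ctr in((.4326,-.3924),(.4311,-.3943)):
    m=(a+b)[:2]/2-ctr;print(np.hypot(*m),np.degrees(np.arctan2(m[1],m[0])))
# flange side extents seen by the scene camera
for u,v in((412.7,330),(443.6,328.5)): print(ray(c,u,v,.084))
E
```

```text
[ 0.4177154  -0.41821245  0.072     ] [ 0.43164968 -0.42357248  0.072     ] 0.014929634814201169
perp to chord 68.9599980937963
0.02957206317428129 -105.52950077925934
0.027355861492115066 -103.56756366078365
[ 0.40429312 -0.38230494  0.084     ]
[ 0.45944042 -0.41052901  0.084     ]
```

```bash
python3 -m pendant '[{"travel":[0.05,0,-5],"angular":[0,0,0],"grip":1},{"travel":[0.05,0,-9],"angular":[0,0,0],"grip":1},{"travel":[0.05,0,-12],"angular":[0,0,0],"grip":1},{"travel":[0.05,0,-13.6],"angular":[0,0,0],"grip":1},{"travel":[0.05,0,-13.6],"angular":[0,0,0],"grip":1},{"travel":[0.05,0,-13.6],"angular":[0,0,0],"grip":-1},{"travel":[0.05,0,-13.6],"angular":[0,0,0],"grip":-1},{"travel":[0.05,0,-13.6],"angular":[0,0,0],"grip":-1},{"travel":[0.05,0,-13.6],"angular":[0,0,0],"grip":-1},{"travel":[0.05,0,-13.6],"angular":[0,0,0],"grip":-1},{"travel":[0.05,0,-13.6],"angular":[0,0,0],"grip":-1}]'
```

```text
time_s: 4.6
position: [0.4325, -0.3943, 0.1227]
tool_rot: [0.374, 3.118, -0.001]
contact_force: [0.5, 1.6, 6.2]
opening: 0.0345
gripper_force: 59.5
```

```bash
python3 -m pendant '[{"travel":[0,0,2],"angular":[0,0,0],"grip":-1},{"travel":[0,0,6],"angular":[0,0,0],"grip":-1},{"travel":[0,0,11],"angular":[0,0,0],"grip":-1},{"travel":[0,0,16],"angular":[0,0,0],"grip":-1},{"travel":[0,0,20],"angular":[0,0,0],"grip":-1},{"travel":[0,0,20],"angular":[0,0,0],"grip":-1}]'
python3 -m pendant '[{"travel":[0.2,4,0],"angular":[0,0,6],"grip":-1},{"travel":[0.3,9,0],"angular":[0,0,12],"grip":-1},{"travel":[0.4,14,0],"angular":[0,0,18],"grip":-1},{"travel":[0.6,19,0],"angular":[0,0,24],"grip":-1},{"travel":[0.7,24,0],"angular":[0,0,30],"grip":-1},{"travel":[0.8,29,0],"angular":[0,0,36],"grip":-1},{"travel":[0.9,34,0],"angular":[0,0,42],"grip":-1},{"travel":[1,39,0],"angular":[0,0,48],"grip":-1},{"travel":[1.2,44,0],"angular":[0,0,54],"grip":-1},{"travel":[1.2,48.3,-1],"angular":[0,0,58.6],"grip":-1},{"travel":[1.2,48.3,-4],"angular":[0,0,58.6],"grip":-1},{"travel":[1.2,48.3,-7],"angular":[0,0,58.6],"grip":-1}]'
python3 -m pendant '[{"travel":[0,0,0],"angular":[0,0,0],"grip":-1},{"travel":[0,0,0],"angular":[0,0,0],"grip":-1}]'
python3 - <<'E'
from h import *
w=snap('wrist');c=snap('scene');t=snap('top')
for n,s in(('w',w),('c',c),('t',t)): np.savez(f'pics/{n}5.npz',**s)
f=lambda s,r,z:cv2.resize(s['pixels'][r[1]:r[3],r[0]:r[2],::-1],z,interpolation=2)
o=np.zeros((600,800,3),np.uint8)
o[:,:400]=f(c,(280,140,360,260),(400,600));o[:300,400:]=f(w,(120,0,520,300),(400,300));o[300:,400:]=f(t,(224,200,304,260),(400,300))
cv2.imwrite('pics/c5.png',o)
E
```

```text
time_s: 5.35
position: [0.4325, -0.3945, 0.3254]
tool_rot: [0.374, 3.115, -0.005]
contact_force: [-0.7, 0.5, -7.2]
opening: 0.0344
gripper_force: 61.8
time_s: 6.85
position: [0.4435, 0.0894, 0.2489]
tool_rot: [1.201, -2.9, -0.001]
contact_force: [-0.2, -0.2, -7.5]
opening: 0.0345
gripper_force: 62.4
time_s: 7.1
position: [0.4442, 0.0887, 0.2522]
tool_rot: [-1.2, 2.903, -0.0]
contact_force: [-0.8, 0.6, -6.8]
opening: 0.0343
gripper_force: 62.1
```

View pics/c5.png

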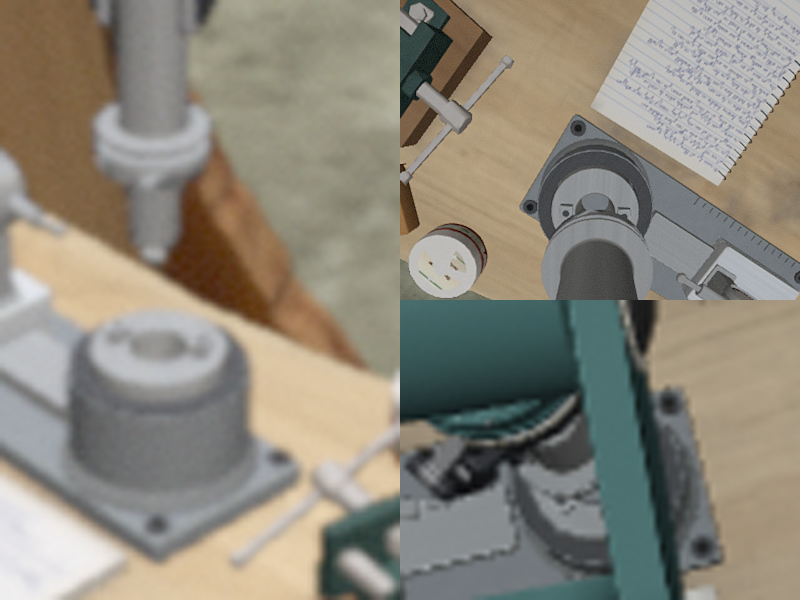

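The scene view shows the arbor over the spindle, flange mid at about crop x 153 and nose mid at x 159. The wrist view shows the flange centre at crop x≈597 and the dogs at (566,212) and (624,210). Next I'll measure the lateral offset in each camera.

```bash
python3 - <<'E'
from h import *
w=dict(np.load('pics/w5.npz'));c=dict(np.load('pics/c5.npz'))
print(observe()['position'],-w['camera_from_world'][:3,:3].T@w['camera_from_world'][:3,3])
for th in(85,95,110,125,140,150): ell(w,th,317,260,25,.224,95,140)
# lateral estimates: edges at widest rows -> mid ray at height
R=lambda s,u,v,z:ray(s,u,v,z)[:2].round(4)
print('scene flange',R(c,280+153.5/5,140+128/5,.224),'nose',R(c,280+159/5,140+354/5,.09))
print('wrist flange',R(w,597-280,268,.224))
# dark ring/nose edges in the wrist view along the dog row
g=cv2.cvtColor(w['pixels'],7)
for v in(190,200): print(v,[int(u) for u in range(255,375) if abs(int(g[v,u+1])-int(g[v,u-1]))>25])
E
```

```text
[0.44447909 0.08876183 0.25272662] [0.38686038 0.03250397 0.41847631]
scene flange [0.4389 0.0797] nose [0.4397 0.0782]
wrist flange [0.442  0.0882]
190 [260, 261, 276, 277, 352, 353, 354, 355, 368, 369]
200 [258, 259, 272, 273, 298, 299, 301, 302, 328, 329, 330, 331, 356, 357, 358, 371, 372]
```

```bash
python3 - <<'E'
from h import *
w=dict(np.load('pics/w5.npz'))
g=cv2.cvtColor(w['pixels'],7)
for v in(255,265,275): print(v,[(int(u),int(g[v,u+2])-int(g[v,u-2])) for u in list(range(250,270))+list(range(362,385)) if abs(int(g[v,u+2])-int(g[v,u-2]))>20])
print([int(v) for v in range(130,225) if abs(int(g[v+1,315])-int(g[v-1,315]))>12])
for p in((.4445,.0888,.224),(.4445,.0888,.212),(.4445,.0888,.203),(.4447,.0889,.09),(.4475,.0863,.09),(.4437,.0858,.09)): print(p,np.round(proj(w,p),1))
E
python3 - <<'E'
import cv2
im=cv2.imread('pics/c5.png')
E
```

```text
255 []
265 [(384, 27)]
275 [(372, -22)]
[137, 138, 144, 145, 149, 150, 151, 152, 167, 168, 169, 192, 193, 194, 209, 212, 214, 215, 217, 218, 219, 220]
(0.4445, 0.0888, 0.224) [314.4 271.9]
(0.4445, 0.0888, 0.212) [314.4 263.4]
(0.4445, 0.0888, 0.203) [314.5 257.6]
(0.4447, 0.0889, 0.09) [314.9 209.6]
(0.4475, 0.0863, 0.09) [310.2 209.8]
(0.4437, 0.0858, 0.09) [313.1 206.1]
```

```bash
python3 -m pendant '[{"travel":[0.14,-0.08,-2],"angular":[0,0,0],"grip":-1},{"travel":[0.14,-0.08,-4],"angular":[0,0,0],"grip":-1},{"travel":[0.14,-0.08,-5.5],"angular":[0,0,0],"grip":-1},{"travel":[0.14,-0.08,-6.2],"angular":[0,0,0],"grip":-1},{"travel":[0.14,-0.08,-6.9],"angular":[0,0,0],"grip":-1},{"travel":[0.14,-0.08,-7.5],"angular":[0,0,0],"grip":-1},{"travel":[0.14,-0.08,-7.5],"angular":[0,0,0],"grip":-1},{"travel":[0.14,-0.08,-7.5],"angular":[0,0,0],"grip":-1}]'
```

```text
time_s: 8.25
position: [0.4457, 0.0881, 0.177]
tool_rot: [-1.2, 2.903, -0.0]
contact_force: [0.7, -0.2, -7.5]
opening: 0.0346
gripper_force: 62.6
```

```bash
python3 -m pendant '[{"travel":[0,0,-0.3],"angular":[0,0,0],"grip":-1},{"travel":[0,0,-0.6],"angular":[0,0,0],"grip":-1},{"travel":[0,0,-0.9],"angular":[0,0,0],"grip":-1},{"travel":[0,0,-1.2],"angular":[0,0,0],"grip":-1},{"travel":[0,0,-1.2],"angular":[0,0,0],"grip":-1}]'
python3 -m pendant '[{"travel":[0,0,-0.3],"angular":[0,0,0],"grip":-1},{"travel":[0,0,-0.6],"angular":[0,0,0],"grip":-1},{"travel":[0,0,-0.8],"angular":[0,0,0],"grip":-1},{"travel":[0,0,-0.8],"angular":[0,0,0],"grip":-1}]'
```

```text
time_s: 8.88
position: [0.4455, 0.088, 0.1643]
tool_rot: [1.2, -2.903, -0.0]
contact_force: [0.2, -0.3, -6.8]
opening: 0.0344
gripper_force: 62.6
time_s: 9.38
position: [0.4455, 0.088, 0.1564]
tool_rot: [1.2, -2.903, -0.0]
contact_force: [0.5, -1.1, -6.5]
opening: 0.0342
gripper_force: 62.6
```

```bash
python3 -m pendant '[{"travel":[0,0,-0.2],"angular":[0,0,0],"grip":-1},{"travel":[0,0,-0.4],"angular":[0,0,0],"grip":-1},{"travel":[0,0,-0.4],"angular":[0,0,0],"grip":-1}]'
python3 -m pendant '[{"travel":[0,0,-0.15],"angular":[0,0,0],"grip":-1},{"travel":[0,0,-0.3],"angular":[0,0,0],"grip":-1},{"travel":[0,0,-0.3],"angular":[0,0,0],"grip":-1}]'
```

```text
time_s: 9.75
position: [0.4455, 0.088, 0.1524]
tool_rot: [1.2, -2.903, -0.0]
contact_force: [-0.5, -0.4, -7.5]
opening: 0.0344
gripper_force: 62.6
time_s: 10.12
position: [0.4455, 0.088, 0.1495]
tool_rot: [1.2, -2.903, -0.0]
contact_force: [0.4, -0.8, -6.8]
opening: 0.0341
gripper_force: 62.5
```

```bash
python3 -m pendant '[{"travel":[0,0,-0.1],"angular":[0,0,0],"grip":-1},{"travel":[0,0,-0.1],"angular":[0,0,0],"grip":-1}]'
python3 -m pendant '[{"travel":[0,0,-0.1],"angular":[0,0,0],"grip":-1},{"travel":[0,0,-0.1],"angular":[0,0,0],"grip":-1}]'
```

```text
time_s: 10.38
position: [0.4455, 0.088, 0.1485]
tool_rot: [1.2, -2.903, -0.0]
contact_force: [0.6, -0.9, -7.1]
opening: 0.0346
gripper_force: 62.5
time_s: 10.62
position: [0.4455, 0.0881, 0.1475]
tool_rot: [1.2, -2.903, -0.0]
contact_force: [-0.3, -0.2, -6.7]
opening: 0.0342
gripper_force: 62.5
```

```bash
for i in 1; do python3 -m pendant '[{"travel":[0,0,-0.1],"angular":[0,0,0],"grip":-1},{"travel":[0,0,-0.1],"angular":[0,0,0],"grip":-1}]'; done
python3 -m pendant '[{"travel":[0,0,-0.1],"angular":[0,0,0],"grip":-1},{"travel":[0,0,-0.1],"angular":[0,0,0],"grip":-1}]'
```

```text
time_s: 10.88
position: [0.4455, 0.088, 0.1465]
tool_rot: [1.2, -2.903, -0.0]
contact_force: [-0.2, 0.7, -6.5]
opening: 0.0345
gripper_force: 62.5
time_s: 11.12
position: [0.4455, 0.0881, 0.1455]
tool_rot: [1.2, -2.903, -0.0]
contact_force: [0.1, -0.3, -6.3]
opening: 0.0344
gripper_force: 62.5
```

```bash
python3 -m pendant '[{"travel":[0,0,-0.1],"angular":[0,0,0],"grip":-1},{"travel":[0,0,-0.1],"angular":[0,0,0],"grip":-1}]'
python3 -m pendant '[{"travel":[0,0,-0.1],"angular":[0,0,0],"grip":-1},{"travel":[0,0,-0.1],"angular":[0,0,0],"grip":-1}]'
python3 -m pendant '[{"travel":[0,0,-0.1],"angular":[0,0,0],"grip":-1},{"travel":[0,0,-0.1],"angular":[0,0,0],"grip":-1}]'
```

```text
time_s: 11.38
position: [0.4455, 0.088, 0.1445]
tool_rot: [1.2, -2.903, -0.0]
contact_force: [0.2, 0.2, -6.7]
opening: 0.0341
gripper_force: 62.5
time_s: 11.62
position: [0.4455, 0.088, 0.1435]
tool_rot: [1.2, -2.903, -0.0]
contact_force: [0.2, 0.0, -7.1]
opening: 0.0342
gripper_force: 62.5
time_s: 11.88
position: [0.4456, 0.088, 0.1425]
tool_rot: [1.2, -2.903, -0.0]
contact_force: [1.2, -1.2, -7.0]
opening: 0.0343
gripper_force: 62.5
```

In the slot on the first try, it seems. I'll keep going gently until the flange touches.

```bash
python3 -m pendant '[{"travel":[0,0,-0.1],"angular":[0,0,0],"grip":-1},{"travel":[0,0,-0.1],"angular":[0,0,0],"grip":-1}]'
python3 -m pendant '[{"travel":[0,0,-0.05],"angular":[0,0,0],"grip":-1},{"travel":[0,0,-0.05],"angular":[0,0,0],"grip":-1}]'
python3 -m pendant '[{"travel":[0,0,-0.05],"angular":[0,0,0],"grip":-1},{"travel":[0,0,-0.05],"angular":[0,0,0],"grip":-1}]'
```

```text
time_s: 12.12
position: [0.4456, 0.0881, 0.1415]
tool_rot: [1.2, -2.903, -0.0]
contact_force: [0.7, 0.4, -7.3]
opening: 0.0341
gripper_force: 62.5
time_s: 12.38
position: [0.4456, 0.088, 0.1411]
tool_rot: [-1.2, 2.903, 0.0]
contact_force: [0.2, -0.6, -6.5]
opening: 0.0344
gripper_force: 62.5
time_s: 12.62
position: [0.4456, 0.0881, 0.1408]
tool_rot: [-1.2, 2.903, -0.0]
contact_force: [-0.5, 0.1, -4.7]
opening: 0.0342
gripper_force: 62.9
```

```bash
python3 -m pendant '[{"travel":[0,0,-0.03],"angular":[0,0,0],"grip":-1},{"travel":[0,0,-0.03],"angular":[0,0,0],"grip":1},{"travel":[0,0,-0.03],"angular":[0,0,0],"grip":1},{"travel":[0,0,-0.03],"angular":[0,0,0],"grip":1},{"travel":[0,0,-0.03],"angular":[0,0,0],"grip":1},{"travel":[0,0,1],"angular":[0,0,0],"grip":1},{"travel":[0,0,4],"angular":[0,0,0],"grip":1},{"travel":[0,0,9],"angular":[0,0,0],"grip":1},{"travel":[0,0,13],"angular":[0,0,0],"grip":1},{"travel":[0,0,13],"angular":[0,0,0],"grip":1}]'
python3 -m pendant '[{"travel":[-2,7,0],"angular":[0,0,-10],"grip":1},{"travel":[-3,13,0],"angular":[0,0,-20],"grip":1},{"travel":[-4,19.5,0],"angular":[0,0,-30],"grip":1},{"travel":[-4,19.5,0],"angular":[0,0,-40],"grip":1},{"travel":[-4,19.5,0],"angular":[0,0,-50],"grip":1},{"travel":[-4,19.5,0],"angular":[0,0,-60],"grip":1},{"travel":[-4,19.5,0],"angular":[0,0,-70],"grip":1},{"travel":[-4,19.5,0],"angular":[0,0,-80],"grip":1},{"travel":[-4,19.5,0],"angular":[0,0,-90],"grip":1},{"travel":[-4,19.5,0],"angular":[0,0,-100],"grip":1},{"travel":[-4,19.5,0],"angular":[0,0,-110],"grip":1},{"travel":[-4,19.5,0],"angular":[0,0,-120],"grip":1}]'
python3 -m pendant '[{"travel":[0,0,-3],"angular":[0,0,-3],"grip":0.3},{"travel":[0,0,-3],"angular":[0,0,-3],"grip":0.3},{"travel":[0,0,-3],"angular":[0,0,-3],"grip":0.3}]'
python3 - <<'E'
from h import *
w=snap('wrist');c=snap('scene')
np.savez('pics/w6.npz',**w);np.savez('pics/c6.npz',**c)
f=lambda s,r,z:cv2.resize(s['pixels'][r[1]:r[3],r[0]:r[2],::-1],z,interpolation=2)
o=np.zeros((480,800,3),np.uint8);o[:,:480]=w['pixels'][:,80:560,::-1];o[:400,480:]=f(c,(240,130,368,290),(320,400));cv2.imwrite('pics/c6.png',o)
E
```

```text
time_s: 13.88
position: [0.4464, 0.0882, 0.2745]
tool_rot: [-1.198, 2.899, -0.002]
contact_force: [0.1, -0.1, -0.1]
opening: 0.0852
gripper_force: 0.0
time_s: 15.38
position: [0.4054, 0.2829, 0.27]
tool_rot: [-1.921, -2.485, 0.001]
contact_force: [0.1, 0.5, 0.1]
opening: 0.0854
gripper_force: 0.0
time_s: 15.75
position: [0.4056, 0.2831, 0.2413]
tool_rot: [1.977, 2.441, 0.0]
contact_force: [-0.1, -0.6, 0.6]
opening: 0.0557
gripper_force: 0.0
```

View pics/c6.png

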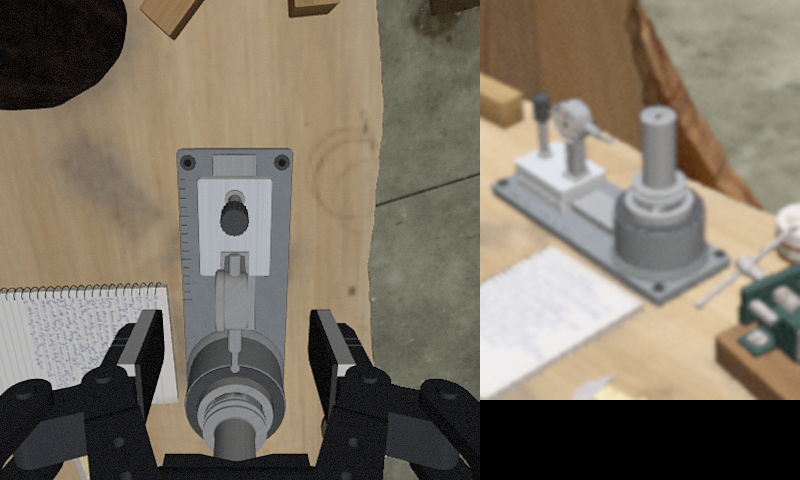

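The arbor sits on the nose in both views, the rail is vertical in the wrist image, and the knob top is at wrist px (315,221).

```bash
python3 - <<'E'
from h import *
w=dict(np.load('pics/w6.npz'));g=cv2.cvtColor(w['pixels'],7)
m=np.zeros_like(g);m[185:245,285:345]=(g[185:245,285:345]<85)*255
n,l,st,c=cv2.connectedComponentsWithStats(m);i=1+np.argmax(st[1:,4]);print(st[i],c[i])
print(observe()['position'],ray(w,315,222,.13),'proj tcp axis',proj(w,(.4056,.2831,.13)))
a,b=ray(w,268,162,.018),ray(w,362,162,.018);print(np.degrees(np.arctan2(*(b-a)[[1,0]])))
T=w['camera_from_world'];print(-T[:3,:3].T@T[:3,3])
E
```

```text
[300 195  29  41 807] [314.08921933 217.39281289]
[0.40578135 0.28319007 0.24171285] [0.40462284 0.28858072 0.13      ] proj tcp axis (np.float64(314.74518393158144), np.float64(229.61552900384936))
11.986867239603718
[0.38893769 0.36366029 0.40761466]
```

```bash
python3 -m pendant '[{"travel":[-0.1,0.45,-5],"angular":[0,0,0],"grip":0.3},{"travel":[-0.1,0.45,-9],"angular":[0,0,0],"grip":0.3},{"travel":[-0.1,0.45,-12],"angular":[0,0,0],"grip":0.3},{"travel":[-0.1,0.45,-14.3],"angular":[0,0,0],"grip":0.3},{"travel":[-0.1,0.45,-14.3],"angular":[0,0,0],"grip":0.3},{"travel":[-0.1,0.45,-14.3],"angular":[0,0,0],"grip":-1},{"travel":[-0.1,0.45,-14.3],"angular":[0,0,0],"grip":-1},{"travel":[-0.1,0.45,-14.3],"angular":[0,0,0],"grip":-1},{"travel":[-0.1,0.45,-14.3],"angular":[0,0,0],"grip":-1},{"travel":[-0.1,0.45,-14.3],"angular":[0,0,0],"grip":-1}]'
```

```text
time_s: 17.1
position: [0.4036, 0.2876, 0.0993]
tool_rot: [-1.977, -2.439, 0.002]
contact_force: [-17.8, -5.7, 15.2]
opening: 0.0162
gripper_force: 58.4
```

```bash
python3 -m pendant '[{"travel":[-0.1,0,0.1],"angular":[0,0,0],"grip":-1},{"travel":[-0.1,0,0.1],"angular":[0,0,0],"grip":-1}]'; python3 - <<'E'
from h import *
w=dict(np.load('pics/w6.npz'))
r=np.array([-.207,.978]);S=np.array([.4456,.088])
for p in((315,370),(315,374)):
  t=ray(w,*p,.125)[:2];print(t,(t-S)@r-.018)
print((ray(w,315,222,.13)[:2]-S)@r)
w1=dict(np.load('pics/w2.npz'));t=ray(w1,430,179,.125)[:2];print(t,(t-S)@r-.018)
E
```

```text
time_s: 17.35
position: [0.4034, 0.2876, 0.0994]
tool_rot: [-1.979, -2.44, -0.0]
contact_force: [-6.8, -2.8, 4.0]
opening: 0.0163
gripper_force: 59.8
[0.43060774 0.1658784 ] 0.06126847716507887
[0.43139813 0.1621467 ] 0.05745526367283335
0.20465021976418563
[0.42937355 0.16691597] 0.06253869468202804
```

```bash
python3 -m pendant '[{"travel":[0.2,-1,0],"angular":[0,0,0],"grip":-1},{"travel":[0.42,-2,0],"angular":[0,0,0],"grip":-1},{"travel":[0.64,-3,0],"angular":[0,0,0],"grip":-1},{"travel":[0.85,-4,0],"angular":[0,0,0],"grip":-1},{"travel":[1.06,-5,0],"angular":[0,0,0],"grip":-1},{"travel":[1.06,-5,0],"angular":[0,0,0],"grip":-1},{"travel":[1.06,-5,0],"angular":[0,0,0],"grip":-1}]'
python3 - <<'E'
from h import *
w=snap('wrist');np.savez('pics/w7.npz',**w)
c=snap('scene');np.savez('pics/c7.npz',**c)
f=lambda s,r,z:cv2.resize(s['pixels'][r[1]:r[3],r[0]:r[2],::-1],z,interpolation=2)
o=np.zeros((480,800,3),np.uint8);o[:,:480]=f(w,(225,240,405,420),(480,480));o[:400,480:]=f(c,(240,130,368,290),(320,400));cv2.imwrite('pics/c7.png',o)
E
```

```text
time_s: 18.23
position: [0.4142, 0.2372, 0.0994]
tool_rot: [1.979, 2.439, -0.0]
contact_force: [-5.1, -4.9, 4.8]
opening: 0.0163
gripper_force: 59.9
```

View pics/c7.png

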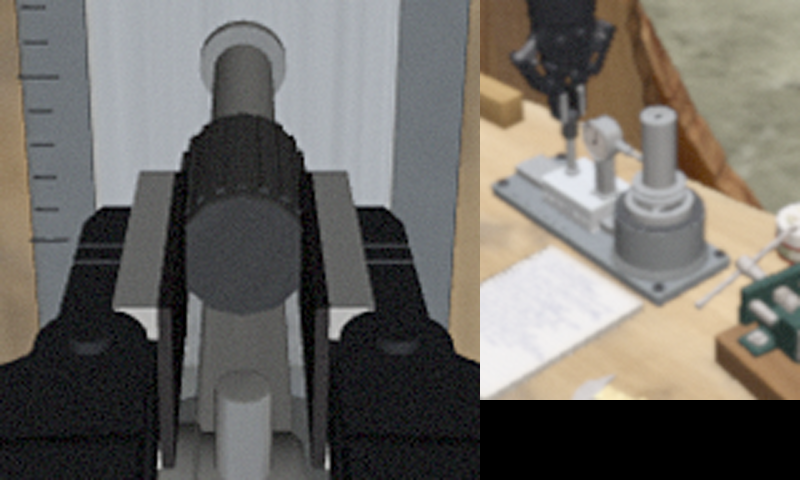

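The gripper holds the knob cleanly and the carriage has slid. I've now used all my picture views, so I'll measure the remaining gap numerically. I'll release, rise, and look straight at the gap with the wrist camera.

```bash
python3 -m pendant '[{"travel":[0,0,0],"angular":[0,0,0],"grip":0.3},{"travel":[0,0,0],"angular":[0,0,0],"grip":0.3},{"travel":[0,0,0],"angular":[0,0,0],"grip":0.3},{"travel":[0,0,5],"angular":[0,0,0],"grip":0.3},{"travel":[0,0,10],"angular":[0,0,0],"grip":0.3},{"travel":[0,0,14.3],"angular":[0,0,0],"grip":0.3},{"travel":[1.2,-6,14.3],"angular":[0,0,0],"grip":0.3},{"travel":[2.4,-11.5,14.3],"angular":[0,0,0],"grip":0.3},{"travel":[2.4,-11.5,14.3],"angular":[0,0,0],"grip":0.3},{"travel":[2.4,-11.5,14.3],"angular":[0,0,0],"grip":0.3},{"travel":[2.4,-11.5,14.3],"angular":[0,0,0],"grip":0.3}]'
python3 - <<'E'
from h import *
w=snap('wrist');np.savez('pics/w8.npz',**w);g=cv2.cvtColor(w['pixels'],7);print(observe()['position'])
S=np.array([.4456,.088]);r=np.array([-.207,.978])
for d in(.018,.0255,.04,.06,.141):
    p=S+r*d;print(d,np.round(proj(w,(*p,.125 if d<.1 else .13)),1))
u0,v0=proj(w,(*(S+r*.025),.125));u0=int(round(u0));v0=int(v0)
print(u0,v0);b=cv2.GaussianBlur(g,(3,3),0)
for v in range(v0-56,min(478,v0+40),2): print(v,' '.join('%3d'%x for x in b[v,u0-22:u0+24:2]))
E
```

```text
time_s: 19.7
position: [0.438, 0.1235, 0.2416]
tool_rot: [-1.977, -2.441, -0.0]
contact_force: [0.7, 0.2, -0.1]
opening: 0.0553
gripper_force: 0.0
[0.43800733 0.12355108 0.24155599]
0.018 [314.9 251.7]
0.0255 [314.9 241.9]
0.04 [314.9 222.7]
0.06 [314.9 195.1]
0.141 [314.9  69. ]
315 242
186 109 103  85  71  70  73  71  69  81 117 135 133 133 135 134 123  77  76  75  76  80  93 102
188  75  69  67  71  70  72  73  73  80 119 135 132 132 135 134 122  79  79  78  79  76  77  77
190  67  70  70  71  72  74  75  72  80 118 133 132 130 135 133 119  79  80  78  79  80  78  79
192  69  69  70  72  72  73  74  73  82 121 133 131 132 135 133 119  79  79  79  78  80  78  79
194  69  70  72  72  79  89  92  93  89 121 134 132 130 135 133 120  93  97  95  88  83  79  80
196  69  75  86  98 100  96  84  70  81 122 133 131 132 135 134 117  72  77  94  99 100  96  85
198  94 100  85  71  65  61  64  63  80 124 134 131 133 134 133 117  65  63  60  62  66  72  92
200  80  66  60  62  63  61  62  61  80 125 134 133 132 134 133 116  64  62  62  61  63  60  62
202  60  63  62  63  62  64  63  61  82 125
[... 3096 characters left out ...]
  92  92  91  89  88  84  81
268  58  57  65  69  74  78  82  83  86  86  89  90  91  92  93  91  93  93  90  90  89  85  82
270  59  58  63  69  73  78  83  85  85  85  88  90  90  91  92  91  91  93  90  89  87  84  80
272  56  59  63  69  74  78  83  84  86  86  86  88  90  91  92  93  91  91  90  89  88  85  80
274  52  60  65  71  75  79  83  83  87  88  89  89  90  92  93  92  91  92  91  88  88  84  81
276  51  61  65  70  75  79  84  83  85  88  87  89  88  91  92  92  93  93  90  88  89  86  83
278  53  61  67  70  75  80  84  84  86  87  87  89  91  91  93  91  92  92  89  87  88  88  82
280  56  61  66  71  77  81  84  85  86  88  88  89  90  93  92  90  91  91  89  86  88  85  81
```

```bash
python3 - <<'E'
from h import *
w=dict(np.load('pics/w8.npz'));g=cv2.GaussianBlur(cv2.cvtColor(w['pixels'],7),(3,3),0)
S=np.array([.4456,.088]);r=np.array([-.207,.978])
P=lambda d,z:round(proj(w,(*(S+r*d),z))[1],2)
print('cyl foot z.111',P(.018,.111),'flange top front rim',P(.029,.111),'nose front',P(.036,.09))
for d in(.024,.026,.028,.030): print(d,P(d,.125),P(d,.1275),P(d,.123))
for u in(308,315,322): print(u,[int(x) for x in g[205:250,u]])
T=w['camera_from_world'];print(-T[:3,:3].T@T[:3,3])
E
```

```text
cyl foot z.111 245.52 flange top front rim 231.73 nose front 215.74
0.024 243.89 244.99 243.02
0.026 241.27 242.35 240.42
0.028 238.65 239.71 237.81
0.03 236.01 237.05 235.19
308 [65, 67, 67, 68, 76, 84, 86, 88, 99, 118, 132, 135, 136, 136, 138, 139, 138, 132, 112, 96, 100, 108, 116, 123, 117, 117, 127, 132, 132, 133, 132, 132, 131, 131, 132, 133, 133, 132, 125, 108, 92, 85, 84, 85, 84]
315 [134, 134, 132, 131, 131, 132, 133, 132, 131, 129, 129, 129, 128, 129, 130, 129, 128, 129, 130, 131, 130, 130, 130, 129, 129, 130, 129, 128, 129, 130, 130, 129, 129, 129, 125, 118, 115, 115, 105, 92, 89, 89, 89, 89, 89]
322 [127, 126, 125, 125, 125, 124, 123, 123, 127, 133, 135, 134, 132, 131, 131, 131, 129, 111, 86, 87, 101, 112, 124, 124, 117, 123, 131, 129, 125, 121, 118, 120, 123, 124, 127, 132, 132, 127, 114, 100, 92, 91, 92, 92, 92]
[0.42138993 0.20409181 0.40784981]
```

```bash
python3 -m pendant '[{"travel":[-1.2,6,0],"angular":[0,0,0],"grip":0.3},{"travel":[-2.4,11.5,0],"angular":[0,0,0],"grip":0.3},{"travel":[-2.4,11.5,-5],"angular":[0,0,0],"grip":0.3},{"travel":[-2.4,11.5,-10],"angular":[0,0,0],"grip":0.3},{"travel":[-2.4,11.5,-14.3],"angular":[0,0,0],"grip":0.3},{"travel":[-2.4,11.5,-14.3],"angular":[0,0,0],"grip":0.3},{"travel":[-2.4,11.5,-14.3],"angular":[0,0,0],"grip":-1},{"travel":[-2.4,11.5,-14.3],"angular":[0,0,0],"grip":-1},{"travel":[-2.4,11.5,-14.3],"angular":[0,0,0],"grip":-1},{"travel":[-2.4,11.5,-14.3],"angular":[0,0,0],"grip":-1},{"travel":[-2.4,11.5,-14.3],"angular":[0,0,0],"grip":-1}]'
python3 -m pendant '[{"travel":[0.04,-0.2,0],"angular":[0,0,0],"grip":-1},{"travel":[0.08,-0.4,0],"angular":[0,0,0],"grip":-1},{"travel":[0.13,-0.6,0],"angular":[0,0,0],"grip":-1},{"travel":[0.17,-0.8,0],"angular":[0,0,0],"grip":-1},{"travel":[0.21,-1,0],"angular":[0,0,0],"grip":-1},{"travel":[0.21,-1,0],"angular":[0,0,0],"grip":-1},{"travel":[0.21,-1,0],"angular":[0,0,0],"grip":-1},{"travel":[0.21,-1,0],"angular":[0,0,0],"grip":-1}]'
```

```text
time_s: 21.12
position: [0.4142, 0.238, 0.101]
tool_rot: [-1.979, -2.44, -0.002]
contact_force: [-9.8, -1.1, 12.7]
opening: 0.0156
gripper_force: 58.4
time_s: 22.12
position: [0.4163, 0.2282, 0.101]
tool_rot: [-1.978, -2.44, -0.003]
contact_force: [-10.4, 0.4, 12.7]
opening: 0.0157
gripper_force: 58.5
```

```bash
python3 -m pendant '[{"travel":[0,0,0],"angular":[0,0,0],"grip":0.3},{"travel":[0,0,0],"angular":[0,0,0],"grip":0.3},{"travel":[0,0,0],"angular":[0,0,0],"grip":0.3},{"travel":[0,0,5],"angular":[0,0,0],"grip":0.3},{"travel":[0,0,10],"angular":[0,0,0],"grip":0.3},{"travel":[0,0,14.3],"angular":[0,0,0],"grip":0.3},{"travel":[1.2,-6,14.3],"angular":[0,0,0],"grip":0.3},{"travel":[2.2,-10.5,14.3],"angular":[0,0,0],"grip":0.3},{"travel":[2.2,-10.5,14.3],"angular":[0,0,0],"grip":0.3},{"travel":[2.2,-10.5,14.3],"angular":[0,0,0],"grip":0.3},{"travel":[2.2,-10.5,14.3],"angular":[0,0,0],"grip":0.3}]'
python3 - <<'E'
from h import *
w=snap('wrist');np.savez('pics/w9.npz',**w);print(observe()['position'])
S=np.array([.4456,.088]);r=np.array([-.207,.978])
w8=dict(np.load('pics/w8.npz'))
for n,s in(('before',w8),('after',w)):
    g=cv2.GaussianBlur(cv2.cvtColor(s['pixels'],7),(3,3),0)
    print(n,'foot pred',round(proj(s,(*(S+r*.018),.111))[1],2),'contact',round(proj(s,(*(S+r*.018),.125))[1],2))
    for v in range(206,256,1 if n=='after' else 60): print(v,' '.join('%3d'%x for x in g[v,301:331:2]))
    # dark knob extent along the rail for carriage travel
    m=np.zeros_like(g);m[10:140,295:335]=(g[10:140,295:335]<85)*255
    k,l,st,c=cv2.connectedComponentsWithStats(m);i=1+np.argmax(st[1:,4]);print('knob',st[i],c[i])
E
```

```text
time_s: 23.5
position: [0.4381, 0.1234, 0.2415]
tool_rot: [-1.977, -2.441, 0.0]
contact_force: [0.1, 0.1, 0.1]
opening: 0.0556
gripper_force: 0.0
[0.43811961 0.12338712 0.24156704]
before foot pred 245.52 contact 251.66
206  64  64  64  61  87 125 134 134 132 135 132 112  66  62  62
knob [301  32  32  39 955] [316.40209424  50.69528796]
after foot pred 245.33 contact 251.47
206  63  63  63  61  79 121 133 132 131 134 132 115  64  63  62
207  63  63  65  60  79 123 133 131 132 134 132 114  64  64  64
208  63  63  66  63  80 123 133 131 133 134 133 113  67  66  65
209  64  65  70  73  83 122 133 131 133 134 133 113  74  75  70
210  68  73  79  82  86 122 133 131 132 133 133 114  82  86  82
211  76  82  86  85  87 123 134 131 131 133 132 113  85  90  90
212  82  86  88  87  88 123 133 131 132 133 132 113  87  90  89
213  83  87  93  98  90 122 133 131 132 134 131 114  99  98  91
214  87  97 110 117  97 122 133 132 132 134 131 114 116 116 105
215 104 117 128 130 103 123 134 131 131 134 131 114 125 131 123
216 124 131 134 135 107 122 133 132 131 135 131 114 124 133 133
217 134 133 134 136
[... 1829 characters left out ...]
107 120
246 122 103  88  83  85  87 121 131 129 133 110  91  94  96 107
247 104  86  81  81  86  89 112 130 130 129 102  90  92  91  96
248  86  76  79  81  86  87  98 120 126 117  95  90  93  91  90
249  74  74  80  83  86  86  90 101 110 101  91  90  93  92  89
250  69  74  80  84  85  87  88  87  92  92  91  90  94  92  90
251  69  75  80  83  86  88  88  87  88  91  92  91  93  91  89
252  70  76  80  83  86  87  87  90  90  92  92  93  92  92  88
253  71  77  80  83  86  86  86  91  90  92  92  93  92  92  88
254  71  75  80  85  86  87  87  91  90  91  92  92  93  92  89
255  70  74  81  85  86  86  87  91  90  92  92  91  93  92  90
knob [301  50  32  36 879] [316.2662116  67.2662116]
```

The collar moved about 10–10.5 mm and the tip moved about 6.7 mm to the arbor face, so the plunger is in about 3.3–3.8 mm. The arm is clear of everything, so I'm handing in.

```bash
python3 -c "
from bench import *
print(hand_in())"
```

```text
the job is handed in; nothing more can be done
None
```

The setting arbor is home on the dogs, the gauge plunger is in by about 3.5 mm (measured from the wrist images), the collet chuck was left untouched in the block, and the job is handed in, though no verdict was returned.

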